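Nip a book in the capstan press

ROBOT

A 6-joint arm with a two-finger parallel gripper is mounted at the origin on the work surface. World frame = base frame: x ahead of the robot, y to its left, z up, the work surface at z = 0. Lengths are in m, angles in rad, forces in N, time in s.
With the tool pointing down it reaches from about 0.3 to 0.875 m from the base axis. Payload 6.4 kg.
Tool frame: the origin (TCP) lies on the front face of the gripper's body, between the roots of the fingers; the fingertips stand 73 mm ahead of it and the grasp point (between the pads) lies ctrl.pinch_z ahead of it (ctrl.pinch_z is the distance from the TCP to the grasp point, in m); z points along the fingers, x is the direction in which the jaws open and shut, and the axes are right-handed (so a half turn about z gives the same grasp; the last joint's range is limited). The gripper opens to 85 mm and grips with 20 to 120 N. Pads are 22 mm wide; open, the fingers measure 114 mm over their backs; the gripper's body (76 mm by 85 mm) begins 54 mm behind the grasp point. The pads swing forward as they close: fully open they stand 13 mm farther back than shut.
Start: joints at [-1.539, 0.181, 1.607, -0, 1.354, -0.206], TCP at [0.135, -0.559, 0.304] pointing down, gripper open.
Joint ranges: [-2.99, 2.99], [-0.89, 2.07], [0.3, 2.58], [-1.14, 4.28], [0, 2.63], [-3.12, 3.12]. Speed limits (rad/s): [2.57, 2.57, 3.01, 3.14, 3.14, 3.14].

INTERFACE

Orientations are given as a unit quaternion [w, x, y, z].
In Python, from bench import ctrl gives the robot as it stands.
- The arm moves only by the tool move_arm, never from a script. Its argument "rows" is text: rows parted by semicolons, each of 7 numbers parted by spaces: the shift along the tool's x, y, z in cm, then the turn, a rotation vector about the tool's x, y, z in degrees, then the opening, from 0 (shut) to 1 (fully open). In form: x y z rx ry rz grip; .... A call has 1 to 20 rows; each row shifts and turns the commanded pose from where the row before left it, along the tool's axes as they then stand; what a row does not reach is not made up. A row lasts 1/10 s, in which the tool goes at most 50 mm and 8.59 degrees, less where a joint would pass 70% of its speed; a pose out of reach is approached as far as the arm can. A call with a gripper value outside its range is refused whole. The fingers move at their own pace and stop on an object; the grip force is fixed at half the most. Time passes only in rows, so rows that do not move let the fingers close. It gives the time, the measured TCP pose, the force and the opening at its end, in the units of the state.
- ctrl.get_obs(): the state, without advancing time (a new reading comes with each control period).
- ctrl.camera(name): name is "side" or "top"; returns a dict with "color" (480x640x3 uint8, blue, green, red), "fx", "fy", "cx", "cy" (pixels), "rvec" (rotation vector, rad) and "tvec" (3), from world to camera coordinates, as OpenCV has them. Camera axes: x right, y down, z forward; pixel columns grow to the right and rows downward; lengths in m; the calibration is good to about 2 mm. A picture is of the moment at which its call begins. There is no depth.
- ctrl.hand_in(): hands the job in, once; it reports no verdict.
Trained networks look in the newest picture that a camera, given by its name, has taken for a name from the list of things; names that differ only in an ending like _2 or _b are one class to them, and where a whole thing is asked for, a point or a joint stands for the part that bears it (a point fixed in the world has none). Each returns a list of dicts, best first, with "confidence" (0 to 1); they miss things now and then, are a little off and sometimes report something else, mostly with a low value. They report only what shows in the picture. A call takes as long as a camera call. They do not tell look-alikes from the thing itself.
- ctrl.look_for(camera, query): "bbox" ([left, top, right, bottom] in pixels, round what is visible of it).
- ctrl.trace(camera, query): "region" (480x640 bool, what is visible of it) and "bbox" ([left, top, right, bottom] in pixels, round what is visible of it).
The state is a dict: "time_s": time; "q": joint angles; "dq": joint speeds; "joint_efforts": joint torques, N m; "eef_pos": TCP position; "eef_rot": TCP orientation; "wrist_force": force on the tool from outside, world axes, zero at the start; "torque": the same for the moment, N m; "opening": opening from 0.0 (shut) to 1.0 (fully open).
Only numpy, scipy, OpenCV 4.12 (cv2) and the standard library are available. Lean on these libraries where they do the work, as an engineer would, in place of code of your own. Each camera call takes 0.05 s, during which the arm holds its last target.

TASK

Take the steel bar from its wooden stand and use it in the holes of the press's collar, moving it from hole to hole, to screw the pressing plate down (clockwise from above) until it grips the book firmly: stop when the collar has clearly stiffened, without crushing the book. Then take the bar out and put it back upright, fully down, in its stand. Be gentle in the holes, turn the collar with the bar only (no fingers on the collar), and leave the other things where they are.

Things in the scene. Friction and masses are not known exactly. Their poses are not given: they have to be found in the camera images.
- press: Fixed bench book press; origin at the centre of the underside of its grey base plate (220 x 270 x 20 mm). Its y axis runs from one steel column to the other (22 mm thick, at y = +-90 mm, capped 209 mm up). A grey crosshead beam (top 160 mm up) carries the steel collar. A book lies on packing boards under the pressing plate; its height differs by up to 10 mm from start to start and is not measured.
- strap (a point): Top centre of a flat steel strap from column to column (along y) over the collar: 20 mm wide in x, underside 12 mm and top 18 mm above the collar's top; the screw stands up to 24 mm above the collar. A bar in a hole cannot pass the strap: it swings only in the half before or behind it, about 140 deg (its centre stays 16 mm or more from the strap's middle line), then must move to another hole.
- collar_top (a point): Centre of the collar's flat top face, on its upright turning axis, 186 mm above the table; z up, turns with the collar. The collar is a steel disc 134 mm in diameter, 26 mm high, with six square holes in its top face, 16 x 16 mm, 22 mm deep, centred 50 mm from the axis and 60 deg apart; this frame's +x axis points at one of them.
- collar (a joint): Collar's turn in rad; grows clockwise from above, lowering the plate 7.6 mm per rad. Starts at 0 to 0.25; the plate meets the book between 2.4 and 3.8. A bar in a hole feels 2 to 4 N sideways (friction), steady until the plate meets the book; then 1.4 N more per 0.1 rad. 6 to 8 N is a firm nip, under 5 N no grip, above 10 N the book is crushed. It stays where left.
- platen: Wooden pressing plate 170 x 125 x 14 mm under the screw; origin on the press axis (a reference point 101 mm below the plate's underside), goes down with the plate.
- bar_mid (a point): Centre of the bar's square handle. Dark steel bar, 115 mm long, about 0.25 kg, upright in its stand: handle 20 x 20 mm, 60 mm long, flats along this frame's x and y; below it a round shank 12 mm thick, 55 mm long, its nose tapering to 6 mm over the last 6 mm. This point lies 85 mm above the tip; z points from tip to handle.
- bar_tip (a point): Tip of the bar's shank, on its axis, 85 mm below the handle's centre.
- stand: Wooden block 90 x 90 x 70 mm, fixed, origin at the centre of its underside; in the middle of its top an upright square hole 15 x 15 mm, 60 mm deep: fully down, the shoulder of the bar's handle rests flush on the block's top, the tip 15 mm above the table. Stands left or right of the press.
- pot: Plain metal tin, 80 mm wide, 95 mm high, on the side of the press that the stand is not on; leave alone. Origin under its centre.
- weight: Brass paper weight, 64 mm wide, 60 mm high, between robot and press; leave alone.
- jar: Amber jar, 70 mm wide, 90 mm high, left of the press; leave alone.
- tape: Flat tan disc-shaped tin, 100 mm wide, 25 mm high, beyond the press on the left; leave alone.
- journal: Leather journal 170 x 120 x 26 mm, beyond the press on the right; leave alone.
Things that resemble listed ones, but are neither listed nor needed, are in the scene too. What is shaped like the stand but blue is not meant.

How it is judged:
By the outcome, as a careful person would: the job done as asked, in the order asked, and still so for the second after the job is handed in, with the robot touching nothing.
It also fails if it takes over 72 s, if anything falls off the work surface, if the arm or the gripper's body presses on something with over 40 N, if the wrist force passes 120 N, or if a joint passes its speed limit or range.

## Working session

There is one attempt and no reset: what is moved stays moved. The work goes in short steps, Python scripts to look and compute and a tool call to move; the robot and the scene stay as the last step left them, time stands still between calls to the robot, and variables do not carry over. Pictures are saved under pics/ and viewed, and the job is handed in when it is done.

Besides the shell and the picture viewer there is one more tool, called after "Call:" as a command line: name --argument value ..., lists and objects as JSON in quotes. move_arm: Moves the arm, as the interface text tells. Its arguments: {"type":"object","properties":{"rows":{"type":"string"}},"required":["rows"]}

```bash
mkdir -p pics; ls
python3 - <<'E'
from bench import ctrl
import cv2
for n in ("side","top"):
    c=ctrl.camera(n); cv2.imwrite(f"pics/{n}0.png",c["color"])
    print(n,c["fx"],c["fy"],c["cx"],c["cy"],c["rvec"],c["tvec"])
    for q in ["press","stand","bar_mid","collar_top","strap","pot","weight","jar"]:
        r=ctrl.look_for(n,q)
        print(q,[( [round(float(v)) for v in d["bbox"]],round(float(d["confidence"]),2)) for d in r])
print(ctrl.pinch_z); print(ctrl.get_obs())
E
```

```text
pics
side 592.4054389790754 592.4054389790754 316.9783270927684 232.56121300380389 [ 0.73371303 -2.39358381  1.40582355] [0.4091113  0.23510965 1.21403233]
press [([230, 170, 349, 299], 0.89), ([248, 182, 332, 243], 0.22), ([313, 182, 359, 207], 0.19)]
stand [([223, 310, 294, 376], 0.89), ([316, 329, 380, 398], 0.6), ([134, 280, 185, 315], 0.49), ([382, 240, 408, 268], 0.47)]
bar_mid [([250, 296, 264, 327], 0.66)]
collar_top [([261, 182, 320, 217], 0.56), ([382, 240, 406, 267], 0.46)]
strap [([130, 319, 164, 374], 0.68), ([229, 166, 350, 302], 0.57)]
pot [([388, 209, 422, 237], 0.7)]
weight [([382, 239, 407, 266], 0.73)]
jar [([128, 314, 164, 372], 0.95)]
top 610.1103580263282 610.1103580263282 316.8595459189673 232.18526761370617 [ 2.20237702 -2.15172935  0.13236536] [0.02042866 0.49714628 1.63195246]
press [([275, 161, 386, 258], 0.56), ([302, 168, 361, 241], 0.28)]
stand [([204, 304, 248, 345], 0.87), ([189, 239, 231, 271], 0.79)]
bar_mid [([201, 252, 214, 261], 0.58)]
collar_top [([309, 172, 364, 226], 0.68), ([199, 136, 235, 175], 0.33)]
strap [([272, 160, 389, 257], 0.68)]
pot [([431, 252, 468, 283], 0.77)]
weight [([373, 269, 400, 294], 0.62)]
jar [([146, 183, 176, 212], 0.64)]
0.0539
{'time_s': 0.9, 'q': array([-1.53925867e+00,  1.80762709e-01,  1.60698758e+00, -8.72621471e-06,
        1.35382161e+00, -2.06266869e-01]), 'dq': array([ 6.97353286e-04,  1.56328347e-03, -2.02368785e-04, -9.80279875e-05,
        1.43428161e-04,  6.08377629e-04]), 'joint_efforts': array([ 8.19563829e-04, -4.44837141e+01, -3.51683664e+01, -3.67773123e-05,
        4.59953226e-04,  1.54939336e-06]), 'eef_pos': array([ 0.13548638, -0.55882487,  0.30391546]), 'eef_rot': array([ 1.06898326e-05,  7.85993426e-01, -6.18234853e-01,  3.40640443e-06]), 'wrist_force': array([ 0.5499605 ,  0.18905493, -0.45373294]), 'torque': array([-0.03435645, -0.04374093,  0.02480972]), 'opening': 1.0005411796445687}
```

View pics/side0.png

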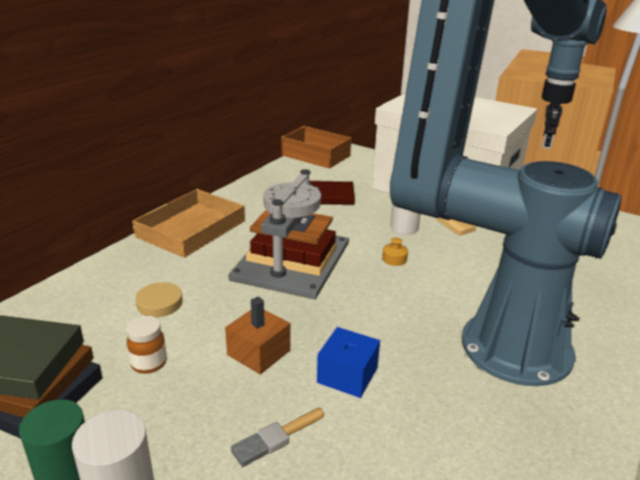

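View pics/top0.png

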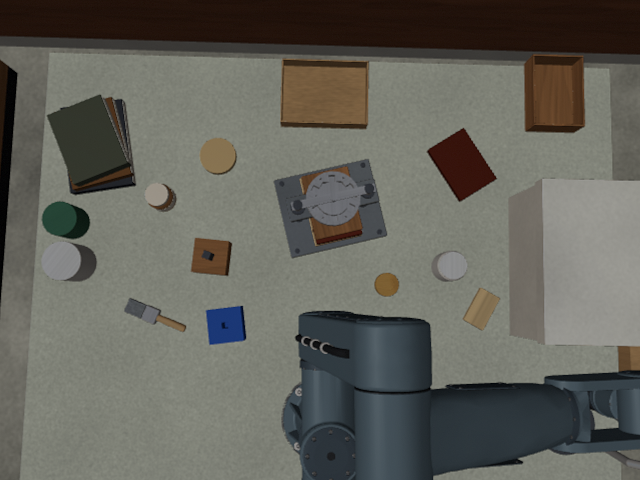

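The side view shows the wooden stand at (258,342) with the dark bar at (257,312). The blue block at (348,362) is a look-alike with an empty hole. The top view shows the wooden stand at (211,257), the blue one at (226,325) and the press collar at (334,198). I'll take the wooden stand with the bar, and check it now in close crops.

Run:
```python
import cv2,numpy as np
t=cv2.imread("pics/top0.png"); s=cv2.imread("pics/side0.png")
def crop(im,x0,y0,w,h,f,n):
    cv2.imwrite(n,cv2.resize(im[y0:y0+h,x0:x0+w],None,fx=f,fy=f,interpolation=cv2.INTER_CUBIC))
crop(t,265,150,130,115,6,"pics/topc.png")
crop(s,225,160,130,100,6,"pics/sidec.png")
a=cv2.resize(t[230:280,180:240],None,fx=6.6,fy=6.6,interpolation=cv2.INTER_CUBIC)
b=cv2.resize(s[290:380,215:305],None,fx=4,fy=4,interpolation=cv2.INTER_CUBIC)
H=max(a.shape[0],b.shape[0]); o=np.zeros((H,a.shape[1]+b.shape[1],3),np.uint8); o[:a.shape[0],:a.shape[1]]=a; o[:b.shape[0],a.shape[1]:]=b
cv2.imwrite("pics/stand.png",o)
```

```text
(no output)
```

View pics/topc.png

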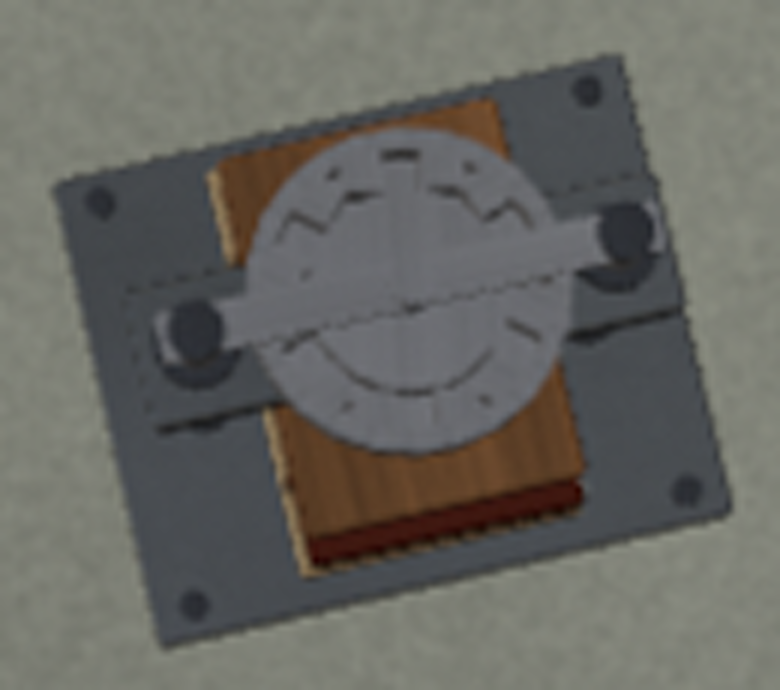

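View pics/sidec.png

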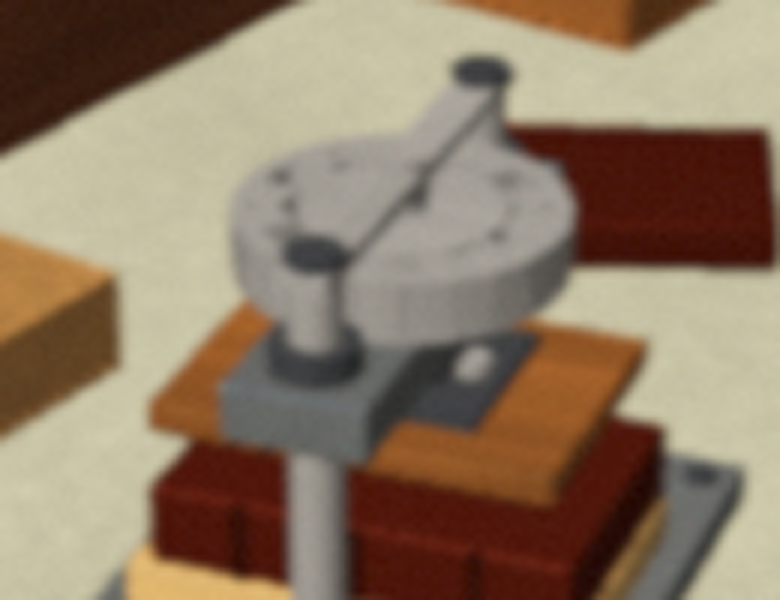

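View pics/stand.png

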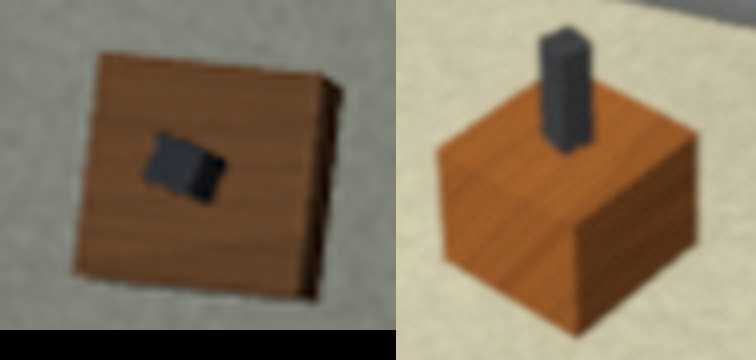

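```bash
cat > h.py <<'E'
import numpy as np,cv2
K={"side":(592.405,316.978,232.561,[0.73371303,-2.39358381,1.40582355],[0.4091113,0.23510965,1.21403233]),
"top":(610.110,316.860,232.185,[2.20237702,-2.15172935,0.13236536],[0.02042866,0.49714628,1.63195246])}
def cam(n):
    f,cx,cy,r,t=K[n]; return np.array([[f,0,cx],[0,f,cy],[0,0,1.]]),cv2.Rodrigues(np.array(r))[0],np.array(t)
def proj(n,P):
    k,R,t=cam(n); c=np.atleast_2d(P)@R.T+t; p=c@k.T; return p[:,:2]/p[:,2:]
def onz(n,px,z):
    k,R,t=cam(n); C=-R.T@t; o=[]
    for p in np.atleast_2d(px):
        d=R.T@np.linalg.inv(k)@np.array([p[0],p[1],1.]); o.append(C+d*(z-C[2])/d[2])
    return np.array(o)
def tri(pa,pb,na="top",nb="side"):
    A=[];b=[]
    for n,p in((na,pa),(nb,pb)):
        k,R,t=cam(n); C=-R.T@t; d=R.T@np.linalg.inv(k)@np.array([p[0],p[1],1.]); d/=np.linalg.norm(d)
        M=np.eye(3)-np.outer(d,d); A.append(M); b.append(M@C)
    x=np.linalg.lstsq(np.vstack(A),np.hstack(b),rcond=None)[0]; return x
E
python3 - <<'E'
from h import *
np.set_printoptions(precision=4,suppress=True)
for n in K:
    k,R,t=cam(n); print(n,-R.T@t)
tc=lambda p:np.array(p)/6.+[265,150]-0.4
B=onz("top",tc([(55,188),(620,57),(733,512),(165,646)]),0.02); print("base",B,B.mean(0))
print("caps top", onz("top",tc([(196,330),(627,232)]),0.209))
sc=lambda p:np.array(p)/6.+[225,160]-0.4
print("caps side",onz("side",sc([(315,250),(482,72)]),0.209))
print("collar top",onz("top",tc([(410,290)]),0.186))
st=lambda p:np.array(p)/6.6+[180,230]-.4
ss=lambda p:(np.array(p)-[396,0])/4.+[215,290]-.4
S=onz("top",st([(99,52),(323,75),(297,292),(74,272)]),.07);print("stand top cam",S,S.mean(0))
S2=onz("side",ss([(437,150),(577,228),(696,134)]),.07);print("stand side",S2,(S2[0]+S2[2])/2)
for a,b in(((157,134),(540,38)),):
  pass
# triangulate stand corners: top-cam corner near? print projections
print(proj("side",S)*1, ss([(437,150),(577,228),(696,134)]))
# bar top centre
print("bar top topcam",onz("top",st([(168,158)]),.13),"side",onz("side",ss([(567,38)]),.13), tri(st([(168,158)])[0] if False else st((168,158)),ss((567,38))))
bt=onz("top",st([(158,133),(201,150),(186,192),(142,178)]),.13); print("bar top corners",bt)
E
```

```text
side [-0.1592  1.0206  0.7935]
top [0.3258 0.0606 1.6736]
base [[ 0.6356  0.1533  0.02  ]
 [ 0.7035 -0.1047  0.02  ]
 [ 0.4942 -0.1591  0.02  ]
 [ 0.4271  0.0975  0.02  ]] [ 0.5651 -0.0033  0.02  ]
caps top [[ 0.5436  0.0842  0.209 ]
 [ 0.5881 -0.0897  0.209 ]]
caps side [[ 0.5442  0.0856  0.209 ]
 [ 0.586  -0.0842  0.209 ]]
collar top [[ 0.5658 -0.003   0.186 ]]
stand top cam [[0.4701 0.354  0.07  ]
 [0.4631 0.2646 0.07  ]
 [0.3765 0.2717 0.07  ]
 [0.3824 0.3601 0.07  ]] [0.423  0.3126 0.07  ]
stand side [[0.4699 0.3556 0.07  ]
 [0.3797 0.362  0.07  ]
 [0.3751 0.2744 0.07  ]] [0.4225 0.315  0.07  ]
[[225.3264 326.603 ]
 [257.1446 305.0854]
 [289.8252 322.1537]
 [259.3566 345.5011]] [[224.85 327.1 ]
 [259.85 346.6 ]
 [289.6  323.1 ]]
bar top topcam [[0.4246 0.315  0.13  ]] side [[0.4228 0.3123 0.13  ]] [0.4233 0.314  0.131 ]
bar top corners [[0.4341 0.3192 0.13  ]
 [0.428  0.3025 0.13  ]
 [0.4118 0.3076 0.13  ]
 [0.4167 0.3246 0.13  ]]
```

Run:
```python
from h import *
t=cv2.imread("pics/top0.png"); s=cv2.imread("pics/side0.png")
c=np.array([.5658,-.003]); m=0.08; S=400
outs=[]
for n,im in(("top",t),("side",s)):
    # output pixel u right = -y, v down = -x
    W=np.array([[c[0]+m,c[1]+m,.186],[c[0]+m,c[1]-m,.186],[c[0]-m,c[1]-m,.186],[c[0]-m,c[1]+m,.186]])
    p=proj(n,W).astype(np.float32)
    H=cv2.getPerspectiveTransform(p,np.array([[0,0],[S,0],[S,S],[0,S]],np.float32))
    o=cv2.warpPerspective(im,H,(S,S),flags=cv2.INTER_CUBIC)
    g=cv2.cvtColor(o,cv2.COLOR_BGR2GRAY); g=cv2.createCLAHE(3,(4,4)).apply(g); outs.append(g)
cv2.imwrite("pics/rect.png",np.hstack(outs))
```

```text
(no output)
```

View pics/rect.png

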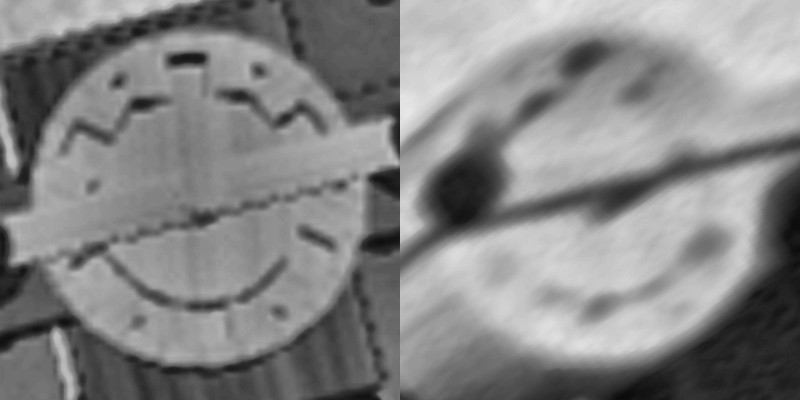

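```bash
cat >> h.py <<'E'
def az_of(q): # tool x azimuth deg
    w,x,y,z=q; return np.degrees(np.arctan2(2*(x*y+w*z),1-2*(y*y+z*z)))
def plan(p,az,wps,grip):
    """wps: list of (x,y,z,az,n); rows in tool axes (tool down)"""
    p=np.array(p,float); rows=[]
    for (x,y,z,a,n) in wps:
        T=np.array([x,y,z])
        for i in range(n):
            d=(T-p)/(n-i); da=((a-az))/(n-i)
            r=np.radians(az); X=np.array([np.cos(r),np.sin(r),0]); Y=np.array([np.sin(r),-np.cos(r),0])
            v=[round(100*float(d@X),1 if n-i>1 else 2),round(100*float(d@Y),1 if n-i>1 else 2),round(-100*float(d[2]),1 if n-i>1 else 2)]
            t=round(-da,1)
            p=p+(v[0]*X+v[1]*Y+np.array([0,0,-v[2]]))/100; az-=t
            rows.append("%g %g %g 0 0 %g %g"%(*v,t,grip))
    print(len(rows)); print("; ".join(rows)); print(p,az)
    return p,az
E
python3 - <<'E'
from h import *
p=[.13549,-.55882,.30392]; az=az_of([0,.785993,-.618235,0]); print(az)
p,az=plan(p,az,[(.36,-.22,.32,-50,9),(.45,.06,.33,-30,6),(.423,.24,.30,-18,5)],1)
p,az=plan(p,az,[(.423,.314,.25,-18,3),(.423,.314,.149,-18,5)],1)
E
```

```text
-76.37471295671992
20
-3.1 -3.3 -0.2 0 0 -2.9 1; -2.9 -3.5 -0.2 0 0 -2.9 1; -2.7 -3.6 -0.2 0 0 -2.9 1; -2.5 -3.7 -0.2 0 0 -2.9 1; -2.3 -3.9 -0.2 0 0 -3 1; -2.2 -4 -0.2 0 0 -2.9 1; -1.9 -4.1 -0.1 0 0 -3 1; -1.7 -4.1 -0.2 0 0 -2.9 1; -1.57 -4.28 -0.11 0 0 -3 1; -2.6 -4.1 -0.2 0 0 -3.3 1; -2.4 -4.3 -0.2 0 0 -3.3 1; -2.1 -4.4 -0.1 0 0 -3.3 1; -1.8 -4.6 -0.2 0 0 -3.4 1; -1.6 -4.6 -0.1 0 0 -3.3 1; -1.33 -4.76 -0.2 0 0 -3.4 1; -2.3 -2.8 0.6 0 0 -2.4 1; -2.1 -3 0.6 0 0 -2.4 1; -2 -3 0.6 0 0 -2.4 1; -1.9 -3.1 0.6 0 0 -2.4 1; -1.78 -3.22 0.6 0 0 -2.4 1
[0.42298734 0.24001303 0.30002   ] -17.97471295671992
8
-0.8 -2.3 1.7 0 0 0 1; -0.7 -2.4 1.7 0 0 0 1; -0.78 -2.34 1.6 0 0 0 1; -0 0 2 0 0 0 1; -0 0 2 0 0 0 1; -0 0 2 0 0 0 1; -0 0 2.1 0 0 0 1; -0 0 2 0 0 0 1
[0.42302539 0.31401302 0.14902   ] -17.97471295671992
```

Call:
move_arm --rows "-3.1 -3.3 -0.2 0 0 -2.9 1; -2.9 -3.5 -0.2 0 0 -2.9 1; -2.7 -3.6 -0.2 0 0 -2.9 1; -2.5 -3.7 -0.2 0 0 -2.9 1; -2.3 -3.9 -0.2 0 0 -3 1; -2.2 -4 -0.2 0 0 -2.9 1; -1.9 -4.1 -0.1 0 0 -3 1; -1.7 -4.1 -0.2 0 0 -2.9 1; -1.57 -4.28 -0.1 0 0 -3 1; -2.6 -4.1 -0.2 0 0 -3.3 1; -2.4 -4.3 -0.2 0 0 -3.3 1; -2.1 -4.4 -0.1 0 0 -3.3 1; -1.8 -4.5 -0.2 0 0 -3.4 1; -1.6 -4.6 -0.1 0 0 -3.3 1; -1.3 -4.7 -0.2 0 0 -3.4 1; -2.3 -2.8 0.6 0 0 -2.4 1; -2.1 -3 0.6 0 0 -2.4 1; -2 -3 0.6 0 0 -2.4 1; -1.9 -3.1 0.6 0 0 -2.4 1; -1.8 -3.2 0.6 0 0 -2.4 1"

```text
time_s: 2.9
eef_pos: [0.4216, 0.24, 0.2999]
eef_rot: [-0.0, 0.988, -0.155, 0.0]
wrist_force: [0.8, -0.4, 0.8]
opening: 1.004
```

Call:
move_arm --rows "-0.7 -2.4 1.7 0 0 0 1; -0.7 -2.4 1.7 0 0 0 1; -0.7 -2.4 1.8 0 0 0 1; 0 0 1.5 0 0 0 1; 0 0 0 0 0 0 1"

```text
time_s: 3.4
eef_pos: [0.4228, 0.3135, 0.2305]
eef_rot: [0.001, 0.988, -0.156, -0.002]
wrist_force: [-0.3, -0.6, -0.5]
opening: 0.997
```

Run:
```python
from bench import ctrl
from h import *
o=ctrl.get_obs(); print(o["eef_pos"],az_of(o["eef_rot"]),o["time_s"])
cs={n:ctrl.camera(n)["color"] for n in("side","top")}
for n in cs: cv2.imwrite(f"pics/{n}1.png",cs[n])
a=cv2.resize(cs["side"][200:390,180:340],None,fx=2.4,fy=2.4,interpolation=cv2.INTER_CUBIC)
b=cv2.resize(cs["top"][190:320,150:290],None,fx=2.8,fy=2.8,interpolation=cv2.INTER_CUBIC)
h=max(a.shape[0],b.shape[0]);O=np.zeros((h,a.shape[1]+b.shape[1],3),np.uint8);O[:a.shape[0],:a.shape[1]]=a;O[:b.shape[0],a.shape[1]:]=b
cv2.imwrite("pics/g1.png",O)
tip=np.array(o["eef_pos"])+[0,0,-.06]; print(proj("side",tip),proj("top",o["eef_pos"]))
```

```text
[0.42276557 0.31346504 0.23054143] -17.897152410859498 3.4
[[256.40675874 281.60749583]] [[198.73365763 251.45922505]]
```

View pics/g1.png

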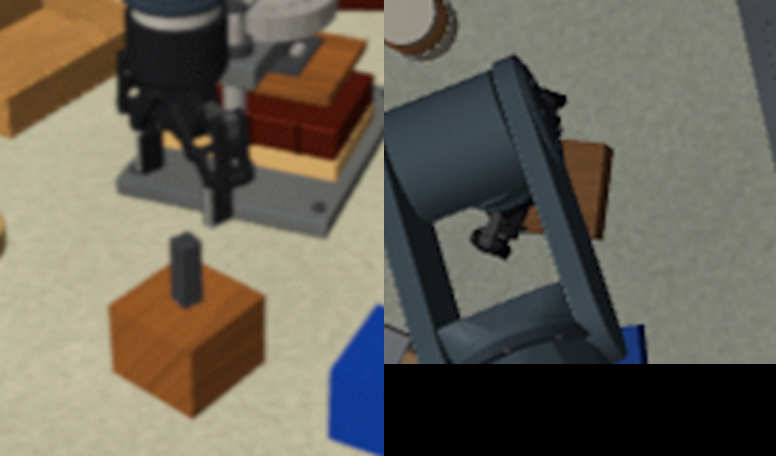

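The side view shows the fingers straddling the bar: the pads are at (242,265) and (271,290), with the bar below at (257,312). I'll descend.

Call:
move_arm --rows "0 0 2 0 0 0 1; 0 0 2 0 0 0 1; 0 0 2 0 0 0 1; 0 0 1.5 0 0 0 1; 0 0 0.7 0 0 0 1; 0 0 0 0 0 0 1; 0 0 0 0 0 0 0; 0 0 0 0 0 0 0; 0 0 0 0 0 0 0; 0 0 0 0 0 0 0; 0 0 0 0 0 0 0; 0 0 0 0 0 0 0"

```text
time_s: 4.7
eef_pos: [0.4244, 0.3135, 0.1514]
eef_rot: [-0.0, 0.988, -0.156, 0.0]
wrist_force: [-2.1, -0.3, 4.5]
opening: 0.224
```

Call:
move_arm --rows "0 0 -0.5 0 0 0 0; 0 0 -1 0 0 0 0; 0 0 -1.5 0 0 0 0; 0 0 -2 0 0 0 0; 0 0 -2 0 0 0 0; 0 0 0 0 0 0 0"

```text
time_s: 5.3
eef_pos: [0.4258, 0.3142, 0.2242]
eef_rot: [-0.002, 0.988, -0.156, 0.003]
wrist_force: [0.2, -0.0, -2.1]
opening: 0.227
```

```bash
cat >> h.py <<'E'
def pair(cs,rs,name,f=3):
    a=cv2.resize(cs["side"][rs[0][1]:rs[0][3],rs[0][0]:rs[0][2]],None,fx=f,fy=f,interpolation=cv2.INTER_CUBIC)
    b=cv2.resize(cs["top"][rs[1][1]:rs[1][3],rs[1][0]:rs[1][2]],None,fx=f,fy=f,interpolation=cv2.INTER_CUBIC)
    h=max(a.shape[0],b.shape[0]);O=np.zeros((h,a.shape[1]+b.shape[1],3),np.uint8);O[:a.shape[0],:a.shape[1]]=a;O[:b.shape[0],a.shape[1]:]=b
    cv2.imwrite(name,O)
E
python3 - <<'E'
from bench import ctrl
from h import *
o=ctrl.get_obs(); print(o["eef_pos"],az_of(o["eef_rot"]),o["time_s"],o["wrist_force"],o["torque"],o["opening"])
cs={n:ctrl.camera(n)["color"] for n in("side","top")}
for n in cs: cv2.imwrite(f"pics/{n}2.png",cs[n])
pair(cs,[(200,220,320,380),(150,200,260,300)],"pics/g2.png",3.3)
tcp=np.array(o["eef_pos"]); print(proj("side",tcp-[0,0,.085+.051]))
E
```

```text
[0.42579795 0.31417207 0.22416324] -17.967624456315466 5.3 [ 0.15231002 -0.02500145 -2.10866943] [-0.02536665 -0.03353322 -0.0246146 ] 0.22709501854713257
[[256.10771709 316.76082539]]
```

View pics/g2.png

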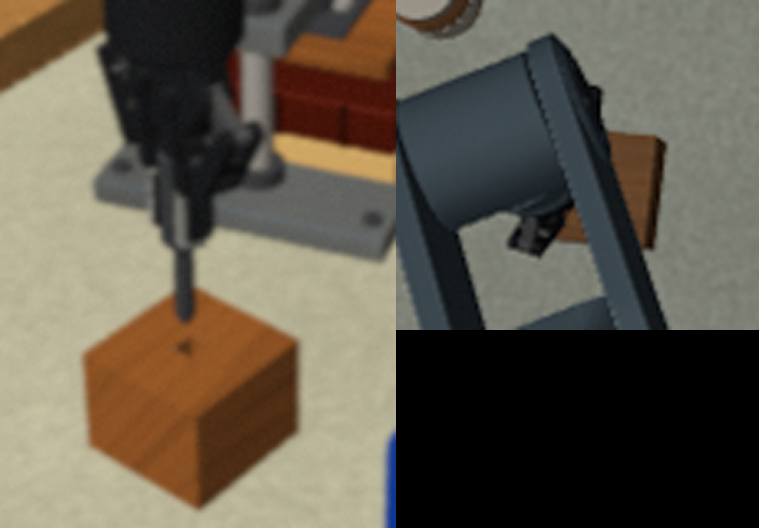

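Both views agree. The bar is upright, with its tip at side (256,316) where the projection predicts it. Next I'll go over the collar hole at about 245° world azimuth.

Run:
```python
from bench import ctrl
from h import *
o=ctrl.get_obs(); p=o["eef_pos"]; az=az_of(o["eef_rot"]); print(p,az,o["wrist_force"])
c=np.array([.5657,-.002]); f=np.radians(244.8); h=c+.05*np.array([np.cos(f),np.sin(f)]); print(h)
plan(p,az,[(p[0],p[1],.34,-18,3),(.47,.19,.375,-20,4),(h[0],h[1],.375,-25.2,7),(h[0],h[1],.335,-25.2,2)],0)
```

```text
[0.42423189 0.31343245 0.22102342] -17.975990049004352 [-0.22053012 -0.44945237 -2.88083778]
[ 0.54441104 -0.04724135]
16
0 0 -4 0 0 0 0; 0 0 -3.9 0 0 0 0; 0 0 -4 0 0 0 0; 2 2.6 -0.9 0 0 0.5 0; 2.1 2.6 -0.9 0 0 0.5 0; 2.1 2.5 -0.8 0 0 0.5 0; 2.1 2.52 -0.9 0 0 0.5 0; 2.2 2.8 0 0 0 0.7 0; 2.2 2.8 0 0 0 0.8 0; 2.2 2.8 0 0 0 0.7 0; 2.3 2.7 0 0 0 0.8 0; 2.3 2.7 0 0 0 0.7 0; 2.3 2.7 0 0 0 0.8 0; 2.35 2.65 0 0 0 0.7 0; -0 -0 2 0 0 0 0; -0 -0 2 0 0 0 0
[ 0.5444387  -0.04725992  0.33502342] -25.17599004900435
```

Call:
move_arm --rows "0 0 -4 0 0 0 0; 0 0 -3.9 0 0 0 0; 0 0 -4 0 0 0 0; 2 2.6 -0.9 0 0 0.5 0; 2.1 2.6 -0.9 0 0 0.5 0; 2.1 2.5 -0.8 0 0 0.5 0; 2.1 2.5 -0.9 0 0 0.5 0; 2.2 2.8 0 0 0 0.7 0; 2.2 2.8 0 0 0 0.8 0; 2.2 2.8 0 0 0 0.7 0; 2.3 2.7 0 0 0 0.8 0; 2.3 2.7 0 0 0 0.7 0; 2.3 2.7 0 0 0 0.8 0; 2.35 2.65 0 0 0 0.7 0; 0 0 2 0 0 0 0; 0 0 2 0 0 0 0; 0 0 0 0 0 0 0; 0 0 0 0 0 0 0"

```text
time_s: 7.2
eef_pos: [0.5441, -0.0469, 0.3338]
eef_rot: [-0.0, 0.976, -0.218, -0.001]
wrist_force: [0.3, -0.3, -2.3]
opening: 0.225
```

Run:
```python
from bench import ctrl
from h import *
cs={n:ctrl.camera(n)["color"] for n in("side","top")}
o=ctrl.get_obs(); print(o["eef_pos"],az_of(o["eef_rot"]),o["time_s"],o["wrist_force"],o["torque"],o["opening"])
for n in cs: cv2.imwrite(f"pics/{n}3.png",cs[n])
pair(cs,[(230,120,350,240),(270,150,390,250)],"pics/g3.png",3.3)
tcp=np.array(o["eef_pos"]); q=tcp-[0,0,.136]; print(proj("side",q),proj("side",q*[1,1,0]+[0,0,.186]),proj("top",q))
```

```text
[ 0.54483561 -0.04692961  0.33562379] -25.147099778288048 7.3 [-0.09409017  0.30537453 -2.26136684] [0.04594919 0.00609614 0.01295187] 0.22621136170403963
[[310.35913914 184.50000771]] [[310.25894486 189.70032052]] [[350.99446798 205.98562268]]
```

View pics/g3.png

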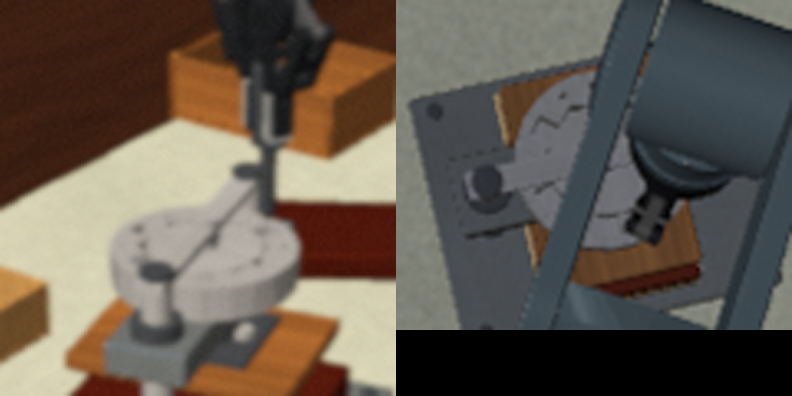

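Call:
move_arm --rows "0 0 0.9 0 0 0 0; 0 0 0.5 0 0 0 0; 0 0 0.3 0 0 0 0; 0 0 0.3 0 0 0 0; 0 0 0 0 0 0 0"

```text
time_s: 7.8
eef_pos: [0.5443, -0.047, 0.3144]
eef_rot: [-0.0, 0.976, -0.218, -0.0]
wrist_force: [0.7, -0.6, -1.2]
opening: 0.229
```

Call:
move_arm --rows "0 0 0.3 0 0 0 0; 0 0 0.3 0 0 0 0; 0 0 0.3 0 0 0 0; 0 0 0 0 0 0 0"

```text
time_s: 8.2
eef_pos: [0.5443, -0.047, 0.3053]
eef_rot: [-0.0, 0.976, -0.218, -0.0]
wrist_force: [-0.5, -0.1, -2.6]
opening: 0.224
```

Call:
move_arm --rows "-0.26 -0.007 0 0 0 3 0; -0.26 -0.007 0 0 0 3 0; -0.26 -0.007 0 0 0 3 0; -0.26 -0.007 0 0 0 3 0; -0.26 -0.007 0 0 0 3 0; -0.26 -0.007 0 0 0 3 0"

```text
time_s: 8.8
eef_pos: [0.5325, -0.0391, 0.3061]
eef_rot: [0.0, 0.929, -0.369, 0.002]
wrist_force: [4.1, -3.0, -4.9]
opening: 0.224
```

```bash
cat > st.py <<'E'
from bench import ctrl
from h import *
import sys
c=np.array([.5657,-.002])
def rd():
    o=ctrl.get_obs(); d=o["eef_pos"][:2]-c; az=az_of(o["eef_rot"]); ph=np.degrees(np.arctan2(d[1],d[0]))%360
    u=d/np.linalg.norm(d); t=np.array([u[1],-u[0]]) # clockwise tangent
    F=o["wrist_force"]
    print("t %.2f r %.1f phi %.1f rel %.1f az-90 %.1f z %.4f Ft %.2f Fr %.2f Fz %.2f T %s open %.3f"%(o["time_s"],1e3*np.linalg.norm(d),ph,ph-14.5,(az-90)%360,o["eef_pos"][2],F[:2]@t,F[:2]@u,F[2],np.round(o["torque"],2),o["opening"]),o["eef_pos"].round(4))
rd()
if len(sys.argv)>1:
    for i in range(int(sys.argv[1])): ctrl.camera("side"); rd()
E
python3 st.py
```

```text
t 8.80 r 49.8 phi 228.2 rel 213.7 az-90 226.7 z 0.3061 Ft -5.05 Fr -0.45 Fz -4.90 T [-0.61 -0.88  0.  ] open 0.224 [ 0.5325 -0.0391  0.3061]
```

Call:
move_arm --rows "-0.35 -0.012 0 0 0 4 0; -0.35 -0.012 0 0 0 4 0; -0.35 -0.012 0 0 0 4 0; -0.35 -0.012 0 0 0 4 0; -0.35 -0.012 0 0 0 4 0; -0.35 -0.012 0 0 0 4 0; -0.35 -0.012 0 0 0 4 0; -0.35 -0.012 0 0 0 4 0"

```text
time_s: 9.6
eef_pos: [0.5182, -0.0157, 0.3062]
eef_rot: [0.0, 0.791, -0.611, 0.002]
wrist_force: [3.4, -4.8, -4.9]
opening: 0.226
```

```bash
python3 st.py
```

```text
t 9.60 r 49.4 phi 196.1 rel 181.6 az-90 194.6 z 0.3062 Ft -5.60 Fr -1.97 Fz -4.89 T [-1.1  -0.78  0.04] open 0.226 [ 0.5182 -0.0157  0.3062]
```

Call:
move_arm --rows "-0.35 -0.012 0 0 0 4 0; -0.35 -0.012 0 0 0 4 0; -0.35 -0.012 0 0 0 4 0; -0.35 -0.012 0 0 0 4 0; -0.35 -0.012 0 0 0 4 0; -0.35 -0.012 0 0 0 4 0; 0 0 0 0 0 0 0; 0 0 0 0 0 0 0"

```text
time_s: 10.4
eef_pos: [0.5169, 0.0056, 0.3063]
eef_rot: [0.0, -0.649, 0.761, -0.001]
wrist_force: [1.7, -3.4, -3.6]
opening: 0.222
```

```bash
python3 st.py 2
```

```text
t 10.40 r 49.4 phi 171.2 rel 156.7 az-90 170.9 z 0.3063 Ft -3.09 Fr -2.15 Fz -3.60 T [-0.98 -0.43  0.01] open 0.222 [0.5169 0.0056 0.3063]
t 10.45 r 49.5 phi 171.1 rel 156.6 az-90 170.9 z 0.3063 Ft -4.64 Fr -1.59 Fz -2.05 T [-0.91 -0.46 -0.02] open 0.224 [0.5168 0.0056 0.3063]
t 10.50 r 49.5 phi 171.0 rel 156.5 az-90 170.9 z 0.3063 Ft -4.01 Fr -2.38 Fz -1.49 T [-0.98 -0.4  -0.  ] open 0.226 [0.5168 0.0057 0.3063]
```

Call:
move_arm --rows "-0.35 -0.012 0 0 0 4 0; -0.35 -0.012 0 0 0 4 0; -0.35 -0.012 0 0 0 4 0; -0.35 -0.012 0 0 0 4 0; -0.35 -0.012 0 0 0 4 0; -0.35 -0.012 0 0 0 4 0; -0.35 -0.012 0 0 0 4 0; -0.35 -0.012 0 0 0 4 0; -0.35 -0.012 0 0 0 4 0; -0.35 -0.012 0 0 0 4 0; 0 0 0 0 0 0 0; 0 0 0 0 0 0 0"

```text
time_s: 11.7
eef_pos: [0.533, 0.0359, 0.306]
eef_rot: [-0.0, -0.35, 0.937, -0.0]
wrist_force: [0.9, -5.0, -1.4]
opening: 0.229
```

```bash
python3 st.py 3
python3 - <<'E'
from bench import ctrl
from h import *
cs={n:ctrl.camera(n)["color"] for n in("side","top")}
for n in cs: cv2.imwrite(f"pics/{n}4.png",cs[n])
pair(cs,[(220,100,340,240),(270,150,390,250)],"pics/g4.png",3.3)
E
```

```text
t 11.70 r 50.1 phi 130.9 rel 116.4 az-90 130.9 z 0.3060 Ft -2.58 Fr -4.34 Fz -1.36 T [-1.13  0.11  0.03] open 0.229 [0.533  0.0359 0.306 ]
t 11.75 r 50.1 phi 130.8 rel 116.3 az-90 130.9 z 0.3060 Ft -3.93 Fr -2.80 Fz -0.84 T [-1.13  0.13 -0.01] open 0.225 [0.533  0.0359 0.306 ]
t 11.80 r 50.1 phi 130.8 rel 116.3 az-90 130.9 z 0.3060 Ft -3.43 Fr -3.47 Fz -1.10 T [-1.14  0.06 -0.05] open 0.230 [0.533  0.0359 0.306 ]
t 11.85 r 50.1 phi 130.8 rel 116.3 az-90 130.9 z 0.3060 Ft -3.61 Fr -3.81 Fz -0.04 T [-1.15  0.12  0.02] open 0.227 [0.533  0.0359 0.306 ]
```

View pics/g4.png

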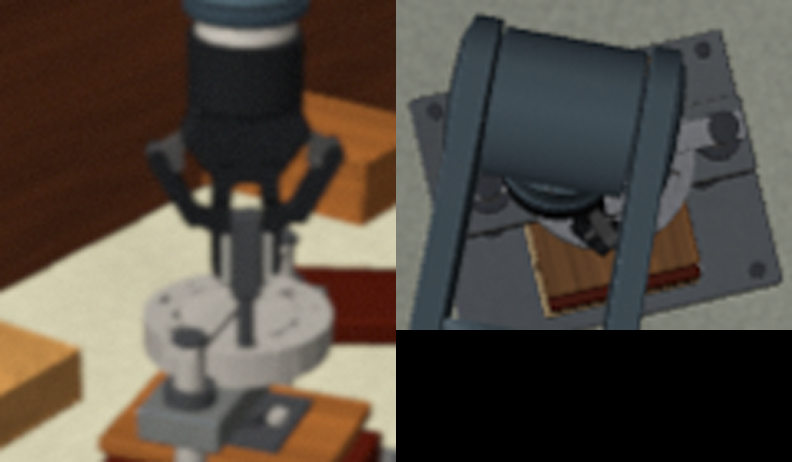

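Call:
move_arm --rows "0 -0.1 0 0 0 0 0; 0 0 0 0 0 0 0"

```text
time_s: 12.15
eef_pos: [0.5334, 0.0356, 0.3058]
eef_rot: [-0.0, -0.349, 0.937, 0.001]
wrist_force: [-1.3, -2.4, 0.3]
opening: 0.228
```

```bash
python3 st.py 2
```

```text
t 12.15 r 49.6 phi 130.7 rel 116.2 az-90 130.9 z 0.3058 Ft -2.49 Fr -0.97 Fz 0.33 T [-0.6   0.47  0.02] open 0.228 [0.5334 0.0356 0.3058]
t 12.20 r 49.6 phi 130.6 rel 116.1 az-90 130.9 z 0.3058 Ft -3.53 Fr -0.56 Fz -0.52 T [-0.58  0.49  0.02] open 0.225 [0.5334 0.0357 0.3058]
t 12.25 r 49.6 phi 130.5 rel 116.0 az-90 130.9 z 0.3058 Ft -4.02 Fr 0.02 Fz -0.65 T [-0.5   0.55  0.02] open 0.228 [0.5335 0.0357 0.3058]
```

Call:
move_arm --rows "0.1 0 0 0 0 0 0; 0.1 0 0 0 0 0 0; 0 0 0 0 0 0 0"

```text
time_s: 12.55
eef_pos: [0.5322, 0.0345, 0.3057]
eef_rot: [0.0, -0.349, 0.937, 0.0]
wrist_force: [0.2, 0.1, -2.1]
opening: 0.223
```

```bash
python3 st.py 1
```

```text
t 12.55 r 49.5 phi 132.5 rel 118.0 az-90 130.8 z 0.3057 Ft 0.25 Fr -0.07 Fz -2.05 T [-0.03  0.01  0.02] open 0.223 [0.5322 0.0345 0.3057]
t 12.60 r 49.4 phi 132.5 rel 118.0 az-90 130.8 z 0.3058 Ft -0.25 Fr 0.37 Fz -3.35 T [0.05 0.04 0.04] open 0.227 [0.5323 0.0345 0.3058]
```

Run:
```python
from h import *
plan([.5323,.0345,.3058],-139.2,[(.5323,.0345,.352,-139.2,2),(.5514,-.0508,.352,-17.5,15),(.5514,-.0508,.335,-17.5,1)],0)
```

```text
18
0 0 -2.3 0 0 -0 0; 0 0 -2.32 0 0 -0 0; 0.3 -0.5 0 0 0 -8.1 0; 0.3 -0.5 0 0 0 -8.1 0; 0.4 -0.4 0 0 0 -8.1 0; 0.5 -0.4 0 0 0 -8.1 0; 0.5 -0.3 0 0 0 -8.1 0; 0.5 -0.2 0 0 0 -8.1 0; 0.6 -0.1 0 0 0 -8.1 0; 0.6 -0.1 0 0 0 -8.1 0; 0.6 0 0 0 0 -8.1 0; 0.6 0.1 0 0 0 -8.1 0; 0.5 0.2 0 0 0 -8.1 0; 0.5 0.3 0 0 0 -8.2 0; 0.5 0.3 0 0 0 -8.1 0; 0.4 0.4 0 0 0 -8.2 0; 0.29 0.49 0 0 0 -8.1 0; -0 0 1.7 0 0 -0 0
[ 0.55141533 -0.05080407  0.335     ] -17.500000000000036
```

Call:
move_arm --rows "0 0 -1 0 0 0 0; 0 0 -1.6 0 0 0 0; 0 0 -2 0 0 0 0; 0.3 -0.5 0 0 0 -8.1 0; 0.3 -0.5 0 0 0 -8.1 0; 0.4 -0.4 0 0 0 -8.1 0; 0.5 -0.4 0 0 0 -8.1 0; 0.5 -0.3 0 0 0 -8.1 0; 0.5 -0.2 0 0 0 -8.1 0; 0.6 -0.1 0 0 0 -8.1 0; 0.6 -0.1 0 0 0 -8.1 0; 0.6 0 0 0 0 -8.1 0; 0.6 0.1 0 0 0 -8.1 0; 0.5 0.2 0 0 0 -8.1 0; 0.5 0.3 0 0 0 -8.2 0; 0.5 0.3 0 0 0 -8.1 0; 0.4 0.4 0 0 0 -8.2 0; 0.29 0.49 0 0 0 -8.1 0; 0 0 1.7 0 0 0 0; 0 0 0 0 0 0 0"

```text
time_s: 14.6
eef_pos: [0.5507, -0.0509, 0.3336]
eef_rot: [-0.0, 0.988, -0.152, -0.002]
wrist_force: [-0.9, 0.5, -2.7]
opening: 0.224
```

```bash
python3 st.py
python3 - <<'E'
from bench import ctrl
from h import *
cs={n:ctrl.camera(n)["color"] for n in("side","top")}
o=ctrl.get_obs();print(o["eef_pos"])
for n in cs: cv2.imwrite(f"pics/{n}5.png",cs[n])
tip=o["eef_pos"]-[0,0,.136]
print(proj("side",tip),proj("side",tip*[1,1,0]+[0,0,.186]))
c=np.array([.5665,-.0029]); m=0.08; S=400; outs=[]
hp=c+.05*np.array([[np.cos(a),np.sin(a)] for a in np.radians(132.5+60*np.arange(6))])
for n in("side","top"):
    W=np.array([[c[0]+m,c[1]+m,.186],[c[0]+m,c[1]-m,.186],[c[0]-m,c[1]-m,.186],[c[0]-m,c[1]+m,.186]])
    H=cv2.getPerspectiveTransform(proj(n,W).astype(np.float32),np.array([[0,0],[S,0],[S,S],[0,S]],np.float32))
    g=cv2.cvtColor(cv2.warpPerspective(cs[n],H,(S,S),flags=cv2.INTER_CUBIC),cv2.COLOR_BGR2GRAY); g=cv2.createCLAHE(3,(4,4)).apply(g)
    for q in hp: cv2.circle(g,(int(200-(q[1]-c[1])*2500),int(200-(q[0]-c[0])*2500)),3,255,-1)
    outs.append(g)
cv2.imwrite("pics/rect5.png",np.hstack(outs))
E
```

```text
t 14.60 r 51.2 phi 252.9 rel 238.4 az-90 252.5 z 0.3336 Ft 1.04 Fr -0.25 Fz -2.72 T [-0.03  0.03 -0.03] open 0.224 [ 0.5507 -0.0509  0.3336]
[ 0.55136069 -0.05098057  0.33522689]
[[309.03007173 183.38744105]] [[308.93932082 188.41991187]]
```

View pics/rect5.png

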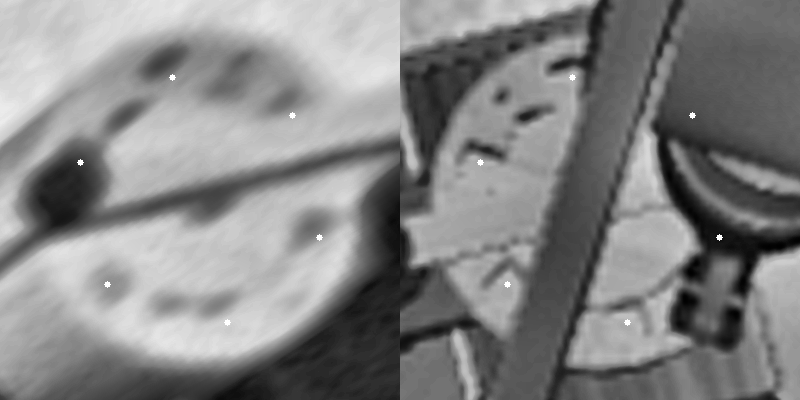

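The top-view markers for the predicted holes fall on the hole openings, e.g. (507,284) and (480,162). I'll insert the bar.

Call:
move_arm --rows "0 0 0.9 0 0 0 0; 0 0 0.5 0 0 0 0; 0 0 0.3 0 0 0 0; 0 0 0.3 0 0 0 0; 0 0 0 0 0 0 0"

```text
time_s: 15.2
eef_pos: [0.5513, -0.0511, 0.3144]
eef_rot: [-0.0, 0.988, -0.152, -0.0]
wrist_force: [0.1, 1.1, -2.2]
opening: 0.225
```

```bash
sed -i 's/c=np.array(\[.5657,-.002\])/c=np.array([.5665,-.0029])/' st.py; python3 st.py
```

```text
t 15.20 r 50.5 phi 252.4 rel 237.9 az-90 252.5 z 0.3144 Ft 0.21 Fr -1.04 Fz -2.23 T [ 0.01 -0.02 -0.  ] open 0.225 [ 0.5513 -0.0511  0.3144]
```

Run:
```python
s=open('st.py').read()
s=s.replace('    F=o["wrist_force"]\n','    F=o["wrist_force"]; T=o["torque"]; G=np.array([-T[1],T[0]])/.22\n    print("Torque-based Ft %.2f Fr %.2f | "%(G@t,G@u),end="")\n')
open('st.py','w').write(s)
```

Call:
move_arm --rows "0 0 0.3 0 0 0 0; 0 0 0.3 0 0 0 0; 0 0 0.3 0 0 0 0; -0.26 -0.007 0 0 0 3 0; -0.26 -0.007 0 0 0 3 0; -0.26 -0.007 0 0 0 3 0; -0.26 -0.007 0 0 0 3 0; 0 0 0 0 0 0 0"

```text
time_s: 16.0
eef_pos: [0.5423, -0.0473, 0.3059]
eef_rot: [0.0, 0.967, -0.255, 0.001]
wrist_force: [2.7, -1.9, -5.0]
opening: 0.225
```

```bash
python3 st.py 2
```

```text
Torque-based Ft -3.64 Fr -0.05 | t 16.00 r 50.6 phi 241.4 rel 226.9 az-90 240.5 z 0.3059 Ft -3.29 Fr 0.35 Fz -4.99 T [-0.37 -0.71 -0.01] open 0.225 [ 0.5423 -0.0473  0.3059]
Torque-based Ft -3.57 Fr 0.02 | t 16.05 r 50.6 phi 241.4 rel 226.9 az-90 240.6 z 0.3059 Ft -3.41 Fr 1.02 Fz -5.11 T [-0.38 -0.69  0.01] open 0.227 [ 0.5423 -0.0473  0.3059]
Torque-based Ft -3.68 Fr -0.18 | t 16.10 r 50.6 phi 241.4 rel 226.9 az-90 240.6 z 0.3059 Ft -3.65 Fr -0.18 Fz -3.84 T [-0.35 -0.73 -0.01] open 0.225 [ 0.5423 -0.0473  0.3059]
```

Call:
move_arm --rows "-0.26 -0.007 0 0 0 3 0; -0.26 -0.007 0 0 0 3 0; -0.26 -0.007 0 0 0 3 0; -0.26 -0.007 0 0 0 3 0; 0 0 0 0 0 0 0"

```text
time_s: 16.6
eef_pos: [0.5335, -0.0411, 0.3059]
eef_rot: [0.0, 0.935, -0.354, 0.0]
wrist_force: [2.2, -1.4, -3.5]
opening: 0.228
```

```bash
python3 st.py 1
```

```text
Torque-based Ft -3.42 Fr -0.19 | t 16.60 r 50.5 phi 229.2 rel 214.7 az-90 228.6 z 0.3059 Ft -2.56 Fr -0.36 Fz -3.52 T [-0.46 -0.6  -0.01] open 0.228 [ 0.5335 -0.0411  0.3059]
Torque-based Ft -3.42 Fr 0.08 | t 16.65 r 50.5 phi 229.3 rel 214.8 az-90 228.6 z 0.3060 Ft -3.34 Fr -0.05 Fz -3.64 T [-0.5  -0.56 -0.01] open 0.227 [ 0.5336 -0.0411  0.306 ]
```

Call:
move_arm --rows "-0.26 -0.007 0 0 0 3 0; -0.26 -0.007 0 0 0 3 0; -0.26 -0.007 0 0 0 3 0; -0.26 -0.007 0 0 0 3 0; 0 0 0 0 0 0 0"

```text
time_s: 17.15
eef_pos: [0.5264, -0.0335, 0.306]
eef_rot: [0.0, 0.893, -0.449, 0.0]
wrist_force: [2.4, -2.3, -4.0]
opening: 0.232
```

```bash
python3 st.py 1
```

```text
Torque-based Ft -3.18 Fr 0.32 | t 17.15 r 50.4 phi 217.3 rel 202.8 az-90 216.6 z 0.3060 Ft -3.28 Fr -0.46 Fz -4.01 T [-0.6  -0.37  0.02] open 0.232 [ 0.5264 -0.0335  0.306 ]
Torque-based Ft -3.20 Fr 0.06 | t 17.20 r 50.4 phi 217.4 rel 202.9 az-90 216.7 z 0.3060 Ft -3.53 Fr 0.21 Fz -3.05 T [-0.57 -0.42 -0.02] open 0.226 [ 0.5265 -0.0335  0.306 ]
```

Call:
move_arm --rows "-0.26 -0.007 0 0 0 3 0; -0.26 -0.007 0 0 0 3 0; -0.26 -0.007 0 0 0 3 0; -0.26 -0.007 0 0 0 3 0; 0 0 0 0 0 0 0"

```text
time_s: 17.7
eef_pos: [0.5211, -0.0245, 0.3059]
eef_rot: [0.0, 0.842, -0.54, -0.0]
wrist_force: [1.5, -2.9, -3.4]
opening: 0.228
```

```bash
python3 st.py 1
```

```text
Torque-based Ft -3.12 Fr -0.07 | t 17.70 r 50.3 phi 205.4 rel 190.9 az-90 204.6 z 0.3059 Ft -3.24 Fr -0.13 Fz -3.36 T [-0.61 -0.31  0.04] open 0.228 [ 0.5211 -0.0245  0.3059]
Torque-based Ft -3.15 Fr 0.43 | t 17.75 r 50.3 phi 205.4 rel 190.9 az-90 204.7 z 0.3059 Ft -2.62 Fr 1.38 Fz -2.47 T [-0.67 -0.21 -0.03] open 0.228 [ 0.5211 -0.0245  0.3059]
```

Call:
move_arm --rows "-0.26 -0.007 0 0 0 3 0; -0.26 -0.007 0 0 0 3 0; -0.26 -0.007 0 0 0 3 0; -0.26 -0.007 0 0 0 3 0; 0 0 0 0 0 0 0"

```text
time_s: 18.25
eef_pos: [0.5176, -0.0146, 0.3059]
eef_rot: [0.0, 0.781, -0.625, -0.0]
wrist_force: [-0.7, -3.1, -2.0]
opening: 0.226
```

```bash
python3 st.py 1
```

```text
Torque-based Ft -3.02 Fr 0.86 | t 18.25 r 50.2 phi 193.4 rel 178.9 az-90 192.6 z 0.3059 Ft -2.81 Fr 1.42 Fz -1.99 T [-0.69  0.03 -0.01] open 0.226 [ 0.5176 -0.0146  0.3059]
Torque-based Ft -3.01 Fr 1.25 | t 18.30 r 50.2 phi 193.5 rel 179.0 az-90 192.7 z 0.3059 Ft -3.38 Fr 1.29 Fz -1.88 T [-0.71  0.11 -0.  ] open 0.226 [ 0.5177 -0.0146  0.3059]
```

Call:
move_arm --rows "-0.26 0.03 0 0 0 3 0; -0.26 -0.007 0 0 0 3 0; -0.26 -0.007 0 0 0 3 0; -0.26 -0.007 0 0 0 3 0; 0 0 0 0 0 0 0"

```text
time_s: 18.8
eef_pos: [0.5162, -0.0043, 0.3059]
eef_rot: [0.0, 0.711, -0.703, -0.0]
wrist_force: [0.4, -3.8, -1.9]
opening: 0.224
```

```bash
python3 st.py 1
```

```text
Torque-based Ft -3.00 Fr 0.44 | t 18.80 r 50.3 phi 181.6 rel 167.1 az-90 180.6 z 0.3059 Ft -3.81 Fr -0.27 Fz -1.88 T [-0.66  0.08  0.01] open 0.224 [ 0.5162 -0.0043  0.3059]
Torque-based Ft -2.95 Fr 0.52 | t 18.85 r 50.3 phi 181.6 rel 167.1 az-90 180.7 z 0.3059 Ft -2.94 Fr 0.34 Fz -1.50 T [-0.65  0.1   0.05] open 0.225 [ 0.5163 -0.0043  0.3059]
```

Call:
move_arm --rows "-0.26 -0.007 0 0 0 3 0; -0.26 -0.007 0 0 0 3 0; -0.26 -0.007 0 0 0 3 0; -0.26 -0.007 0 0 0 3 0; 0 0 0 0 0 0 0"

```text
time_s: 19.35
eef_pos: [0.5171, 0.006, 0.3059]
eef_rot: [-0.0, -0.634, 0.774, 0.0]
wrist_force: [-1.9, -4.0, -0.7]
opening: 0.226
```

```bash
python3 st.py 1
```

```text
Torque-based Ft -4.09 Fr 0.84 | t 19.35 r 50.2 phi 169.8 rel 155.3 az-90 168.6 z 0.3059 Ft -4.31 Fr 1.13 Fz -0.67 T [-0.85  0.34 -0.  ] open 0.226 [0.5171 0.006  0.3059]
Torque-based Ft -4.23 Fr 1.28 | t 19.40 r 50.2 phi 169.8 rel 155.3 az-90 168.7 z 0.3059 Ft -4.49 Fr 0.87 Fz 0.46 T [-0.87  0.44 -0.05] open 0.231 [0.5171 0.0059 0.3059]
```

Call:
move_arm --rows "-0.175 0.01 0 0 0 2 0; -0.175 0.01 0 0 0 2 0; -0.175 0.01 0 0 0 2 0; 0 0 0 0 0 0 0; 0 0 0 0 0 0 0"

```text
time_s: 19.9
eef_pos: [0.518, 0.0107, 0.3059]
eef_rot: [-0.001, -0.593, 0.805, -0.0]
wrist_force: [-2.4, -4.3, -1.1]
opening: 0.23
```

```bash
python3 st.py 2
```

```text
Torque-based Ft -5.23 Fr 0.58 | t 19.90 r 50.4 phi 164.3 rel 149.8 az-90 162.7 z 0.3059 Ft -4.78 Fr 1.10 Fz -1.11 T [-1.07  0.43  0.01] open 0.230 [0.518  0.0107 0.3059]
Torque-based Ft -5.23 Fr 0.56 | t 19.95 r 50.4 phi 164.3 rel 149.8 az-90 162.7 z 0.3059 Ft -4.83 Fr 1.00 Fz -0.61 T [-1.07  0.43  0.  ] open 0.223 [0.518  0.0107 0.3059]
Torque-based Ft -5.56 Fr 0.62 | t 20.00 r 50.4 phi 164.3 rel 149.8 az-90 162.7 z 0.3059 Ft -6.07 Fr 1.19 Fz -0.04 T [-1.14  0.46  0.01] open 0.228 [0.518  0.0108 0.3059]
```

Call:
move_arm --rows "-0.19 0.01 0 0 0 2.2 0; -0.19 0.01 0 0 0 2.2 0; -0.19 0.01 0 0 0 2.2 0; 0 0 0 0 0 0 0; 0 0 0 0 0 0 0"

```text
time_s: 20.5
eef_pos: [0.5196, 0.0159, 0.3059]
eef_rot: [-0.001, -0.545, 0.838, -0.0]
wrist_force: [-2.9, -6.3, 0.2]
opening: 0.224
```

```bash
python3 st.py 4
```

```text
Torque-based Ft -7.25 Fr -0.00 | t 20.50 r 50.5 phi 158.2 rel 143.7 az-90 156.1 z 0.3059 Ft -6.89 Fr 0.40 Fz 0.19 T [-1.48  0.59 -0.05] open 0.224 [0.5196 0.0159 0.3059]
Torque-based Ft -7.17 Fr -0.29 | t 20.55 r 50.5 phi 158.2 rel 143.7 az-90 156.1 z 0.3059 Ft -7.32 Fr 1.26 Fz -0.72 T [-1.49  0.52  0.06] open 0.226 [0.5196 0.0158 0.3059]
Torque-based Ft -6.95 Fr 0.10 | t 20.60 r 50.5 phi 158.2 rel 143.7 az-90 156.1 z 0.3059 Ft -7.05 Fr 0.68 Fz -0.90 T [-1.41  0.59  0.01] open 0.229 [0.5196 0.0158 0.3059]
Torque-based Ft -7.21 Fr 0.10 | t 20.65 r 50.5 phi 158.3 rel 143.8 az-90 156.1 z 0.3059 Ft -6.63 Fr 0.34 Fz -0.24 T [-1.47  0.61 -0.04] open 0.225 [0.5196 0.0158 0.3059]
Torque-based Ft -7.03 Fr -0.14 | t 20.70 r 50.5 phi 158.3 rel 143.8 az-90 156.1 z 0.3059 Ft -6.60 Fr -0.52 Fz -0.70 T [-1.45  0.54  0.02] open 0.227 [0.5196 0.0158 0.3059]
```

Call:
move_arm --rows "0.1 0 0 0 0 0 0; 0.1 0 0 0 0 0 0; 0 0 0 0 0 0 0"

```text
time_s: 21.0
eef_pos: [0.5191, 0.0152, 0.3058]
eef_rot: [0.0, -0.545, 0.839, 0.0]
wrist_force: [0.1, -1.2, -1.5]
opening: 0.226
```

```bash
python3 st.py 1
```

```text
Torque-based Ft -1.18 Fr -0.21 | t 21.00 r 50.7 phi 159.1 rel 144.6 az-90 156.0 z 0.3058 Ft -1.09 Fr -0.56 Fz -1.52 T [-0.26  0.05  0.04] open 0.226 [0.5191 0.0152 0.3058]
Torque-based Ft -0.92 Fr -0.21 | t 21.05 r 50.7 phi 159.1 rel 144.6 az-90 156.0 z 0.3059 Ft -0.27 Fr -0.20 Fz -2.00 T [-0.21  0.03 -0.05] open 0.224 [0.5191 0.0152 0.3059]
```

Call:
move_arm --rows "0.1 0 0 0 0 0 0; 0.07 0 0 0 0 0 0; 0 0 0 0 0 0 0"

```text
time_s: 21.35
eef_pos: [0.5184, 0.0135, 0.3058]
eef_rot: [0.0, -0.544, 0.839, 0.0]
wrist_force: [0.8, 0.6, -1.5]
opening: 0.227
```

```bash
python3 st.py 1
```

```text
Torque-based Ft -0.06 Fr -0.05 | t 21.35 r 50.8 phi 161.2 rel 146.7 az-90 155.9 z 0.3058 Ft 0.85 Fr -0.59 Fz -1.45 T [-0.02 -0.01 -0.02] open 0.227 [0.5184 0.0135 0.3058]
Torque-based Ft -0.08 Fr -0.15 | t 21.40 r 50.8 phi 161.2 rel 146.7 az-90 155.9 z 0.3058 Ft 0.52 Fr -0.14 Fz -2.44 T [-0.03 -0.03  0.07] open 0.227 [0.5184 0.0135 0.3058]
```

Run:
```python
from h import *
print(onz("side",[(256.06,325.15)],.07))
p,a=plan([.5184,.0135,.3058],-114.1,[(.5184,.0135,.375,-114.1,4)],0)
p,a=plan(p,a,[(.424,.3135,.375,-18,13),(.424,.3135,.225,-18,5)],0)
```

```text
[[0.42456186 0.31668159 0.07      ]]
4
0 0 -1.7 0 0 -0 0; 0 0 -1.7 0 0 -0 0; 0 0 -1.8 0 0 -0 0; 0 0 -1.72 0 0 -0 0
[0.5184 0.0135 0.375 ] -114.1
18
-1.8 1.6 0 0 0 -7.4 0; -2 1.4 0 0 0 -7.4 0; -2.2 1.1 0 0 0 -7.4 0; -2.3 0.8 0 0 0 -7.4 0; -2.4 0.5 0 0 0 -7.4 0; -2.4 0.2 0 0 0 -7.4 0; -2.4 -0.1 0 0 0 -7.4 0; -2.4 -0.4 0 0 0 -7.4 0; -2.3 -0.7 0 0 0 -7.4 0; -2.2 -1 0 0 0 -7.4 0; -2 -1.3 0 0 0 -7.4 0; -1.8 -1.6 0 0 0 -7.3 0; -1.61 -1.78 0 0 0 -7.4 0; -0 0 3 0 0 0 0; -0 0 3 0 0 0 0; -0 0 3 0 0 0 0; -0 0 3 0 0 0 0; -0 0 3 0 0 0 0
[0.42403602 0.31352665 0.225     ] -17.999999999999964
```

Call:
move_arm --rows "0 0 -0.8 0 0 0 0; 0 0 -1.2 0 0 0 0; 0 0 -1.5 0 0 0 0; 0 0 -1.7 0 0 0 0; 0 0 -1.7 0 0 0 0; 0 0 0 0 0 0 0"

```text
time_s: 22.0
eef_pos: [0.5195, 0.0132, 0.3788]
eef_rot: [0.002, -0.544, 0.839, -0.002]
wrist_force: [0.3, 0.4, -2.2]
opening: 0.228
```

Call:
move_arm --rows "-1.8 1.6 0 0 0 -7.4 0; -2 1.4 0 0 0 -7.4 0; -2.2 1.1 0 0 0 -7.4 0; -2.3 0.8 0 0 0 -7.4 0; -2.4 0.5 0 0 0 -7.4 0; -2.4 0.2 0 0 0 -7.4 0; -2.4 -0.1 0 0 0 -7.4 0; -2.4 -0.4 0 0 0 -7.4 0; -2.3 -0.7 0 0 0 -7.4 0; -2.2 -1 0 0 0 -7.4 0; -2 -1.3 0 0 0 -7.4 0; -1.8 -1.6 0 0 0 -7.3 0; -1.6 -1.8 0 0 0 -7.4 0; 0 0 3 0 0 0 0; 0 0 3 0 0 0 0; 0 0 3 0 0 0 0; 0 0 3 0 0 0 0; 0 0 2 0 0 0 0; 0 0 0 0 0 0 0; 0 0 0 0 0 0 0"

```text
time_s: 24.0
eef_pos: [0.424, 0.3135, 0.2351]
eef_rot: [0.0, 0.988, -0.156, -0.0]
wrist_force: [-0.2, 0.2, -0.8]
opening: 0.224
```

```bash
python3 st.py
python3 - <<'E'
from bench import ctrl
from h import *
cs={n:ctrl.camera(n)["color"] for n in("side","top")}
o=ctrl.get_obs(); print(o["eef_pos"],az_of(o["eef_rot"]))
for n in cs: cv2.imwrite(f"pics/{n}6.png",cs[n])
pair(cs,[(200,220,320,380),(150,200,260,300)],"pics/g6.png",3.3)
tip=o["eef_pos"]-[0,0,.136]; print(proj("side",tip),proj("side",tip*[1,1,0]+[0,0,.07]))
E
```

```text
Torque-based Ft 0.14 Fr -0.22 | t 24.00 r 347.0 phi 114.2 rel 99.7 az-90 252.0 z 0.2351 Ft -0.06 Fr 0.29 Fz -0.80 T [-0.03 -0.05  0.02] open 0.224 [0.424  0.3135 0.2351]
[0.42491501 0.31382896 0.23651111] -17.97275058088551
[[256.40484396 311.67220258]] [[256.83553743 324.32554098]]
```

View pics/g6.png

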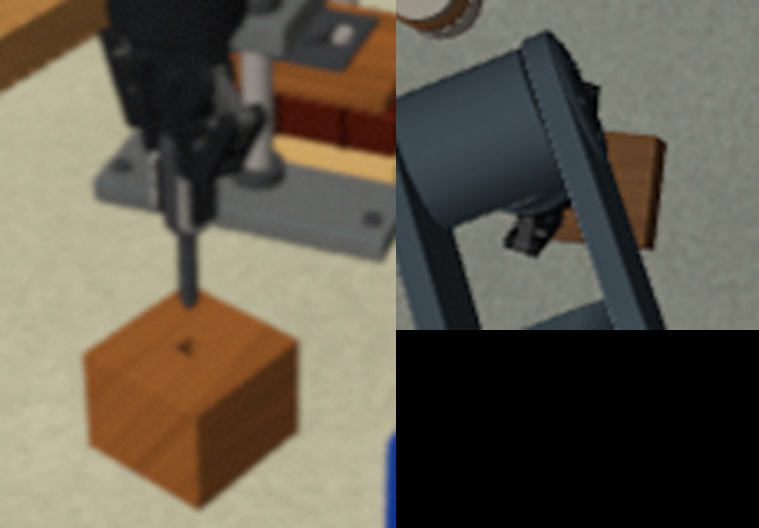

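Call:
move_arm --rows "0 0 1.2 0 0 0 0; 0 0 1 0 0 0 0; 0 0 0.6 0 0 0 0; 0 0 0.5 0 0 0 0; 0 0 0 0 0 0 0; 0 0 0 0 0 0 0"

```text
time_s: 24.7
eef_pos: [0.4241, 0.3135, 0.2018]
eef_rot: [0.0, 0.988, -0.156, -0.0]
wrist_force: [-0.1, -0.0, -1.7]
opening: 0.227
```

```bash
python3 st.py
python3 - <<'E'
from bench import ctrl
from h import *
cs={n:ctrl.camera(n)["color"] for n in("side",)}
o=ctrl.get_obs(); print(o["eef_pos"],o["torque"])
cv2.imwrite("pics/g7.png",cv2.resize(cs["side"][270:370,210:310],None,fx=6,fy=6,interpolation=cv2.INTER_CUBIC))
E
```

```text
Torque-based Ft -0.14 Fr 0.11 | t 24.70 r 346.9 phi 114.2 rel 99.7 az-90 252.0 z 0.2018 Ft -0.07 Fr -0.01 Fz -1.73 T [ 0.01  0.04 -0.01] open 0.227 [0.4241 0.3135 0.2018]
[0.42427698 0.31353318 0.20208068] [-0.05607451 -0.00867103  0.00128092]
```

View pics/g7.png

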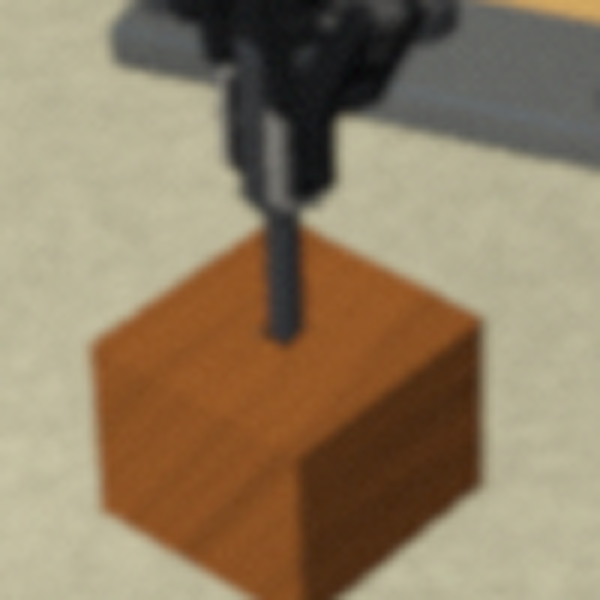

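Call:
move_arm --rows "0 0 0.4 0 0 0 0; 0 0 0.4 0 0 0 0; 0 0 0.4 0 0 0 0; 0 0 0.4 0 0 0 0; 0 0 0 0 0 0 0"

```text
time_s: 25.25
eef_pos: [0.4237, 0.3132, 0.185]
eef_rot: [0.0, 0.988, -0.156, -0.001]
wrist_force: [-0.1, -0.8, -1.9]
opening: 0.228
```

```bash
python3 st.py 1
```

```text
Torque-based Ft 0.04 Fr -0.14 | t 25.25 r 346.9 phi 114.3 rel 99.8 az-90 252.0 z 0.1850 Ft -0.44 Fr -0.71 Fz -1.92 T [-0.02 -0.02  0.  ] open 0.228 [0.4237 0.3132 0.185 ]
Torque-based Ft -0.01 Fr 0.00 | t 25.30 r 346.9 phi 114.3 rel 99.8 az-90 252.0 z 0.1854 Ft 0.03 Fr 0.83 Fz -1.91 T [-0.    0.    0.05] open 0.226 [0.4239 0.3133 0.1854]
```

No contact forces so far, so I'll continue down.

Call:
move_arm --rows "0 0 0.6 0 0 0 0; 0 0 0.6 0 0 0 0; 0 0 0.6 0 0 0 0; 0 0 0.6 0 0 0 0; 0 0 0.5 0 0 0 0; 0 0 0 0 0 0 0; 0 0 0 0 0 0 0"

```text
time_s: 26.0
eef_pos: [0.4241, 0.3135, 0.1568]
eef_rot: [0.0, 0.988, -0.156, -0.0]
wrist_force: [-0.1, -0.4, -2.3]
opening: 0.227
```

```bash
python3 st.py 1
```

```text
Torque-based Ft 0.08 Fr -0.00 | t 26.00 r 346.9 phi 114.2 rel 99.7 az-90 252.0 z 0.1568 Ft -0.25 Fr -0.29 Fz -2.33 T [ 0.01 -0.02  0.01] open 0.227 [0.4241 0.3135 0.1568]
Torque-based Ft -0.10 Fr -0.40 | t 26.05 r 346.9 phi 114.2 rel 99.7 az-90 252.0 z 0.1570 Ft 0.27 Fr -0.60 Fz -2.50 T [-0.09 -0.02 -0.02] open 0.222 [0.4242 0.3135 0.157 ]
```

Call:
move_arm --rows "0 0 0.2 0 0 0 0; 0 0 0.2 0 0 0 0; 0 0 0.1 0 0 0 0; 0 0 0 0 0 0 0; 0 0 0 0 0 0 0"

```text
time_s: 26.55
eef_pos: [0.4241, 0.3135, 0.1519]
eef_rot: [-0.0, 0.988, -0.156, 0.0]
wrist_force: [0.6, -0.7, -2.3]
opening: 0.228
```

```bash
python3 st.py 1
```

```text
Torque-based Ft -0.11 Fr 0.03 | t 26.55 r 346.9 phi 114.2 rel 99.7 az-90 252.0 z 0.1519 Ft 0.26 Fr -0.84 Fz -2.29 T [-0.    0.03  0.02] open 0.228 [0.4241 0.3135 0.1519]
Torque-based Ft 0.11 Fr 0.12 | t 26.60 r 346.9 phi 114.2 rel 99.7 az-90 252.0 z 0.1519 Ft -0.64 Fr -0.43 Fz -1.79 T [ 0.03 -0.01 -0.03] open 0.227 [0.4241 0.3135 0.1519]
```

Call:
move_arm --rows "0 0 0.1 0 0 0 0; 0 0 0.1 0 0 0 0; 0 0 0 0 0 0 0; 0 0 0 0 0 0 0"

```text
time_s: 27.0
eef_pos: [0.4243, 0.3136, 0.1514]
eef_rot: [-0.0, 0.988, -0.156, 0.0]
wrist_force: [-5.6, -2.6, 10.7]
opening: 0.225
```

```bash
python3 st.py 1
```

```text
Torque-based Ft -4.09 Fr -0.08 | t 27.00 r 347.0 phi 114.2 rel 99.7 az-90 252.0 z 0.1514 Ft -6.20 Fr -0.10 Fz 10.71 T [-0.39  0.81 -0.01] open 0.225 [0.4243 0.3136 0.1514]
Torque-based Ft -4.52 Fr -0.31 | t 27.05 r 347.0 phi 114.2 rel 99.7 az-90 252.0 z 0.1514 Ft -6.03 Fr -0.67 Fz 10.39 T [-0.47  0.88 -0.08] open 0.227 [0.4243 0.3136 0.1514]
```

Call:
move_arm --rows "0 0 -0.1 0 0 0 0; 0 0 0 0 0 0 0.3; 0 0 0 0 0 0 0.45; 0 0 0 0 0 0 0.7; 0 0 0 0 0 0 1; 0 0 0 0 0 0 1; 0 0 0 0 0 0 1; 0 0 0 0 0 0 1"

```text
time_s: 27.85
eef_pos: [0.4241, 0.3135, 0.1509]
eef_rot: [0.0, 0.988, -0.156, -0.0]
wrist_force: [-0.0, 0.2, 0.9]
opening: 1.0
```

Call:
move_arm --rows "0 0 -0.8 0 0 0 1; 0 0 -2 0 0 0 1; 0 0 -3 0 0 0 1; 0 0 -4 0 0 0 1; 0 0 -4 0 0 0 1; 0 0 -3 0 0 0 1; 0 4 0 0 0 0 1; 0 4 0 0 0 0 1; 0 4 0 0 0 0 1; 0 2 0 0 0 0 1; 0 0 0 0 0 0 1; 0 0 0 0 0 0 1"

```text
time_s: 29.05
eef_pos: [0.3812, 0.1804, 0.3197]
eef_rot: [-0.0, 0.988, -0.157, 0.001]
wrist_force: [0.3, -0.1, 0.6]
opening: 0.997
```

```bash
python3 st.py
python3 - <<'E'
from bench import ctrl
from h import *
cs={n:ctrl.camera(n)["color"] for n in("side","top")}
for n in cs: cv2.imwrite(f"pics/{n}8.png",cs[n])
pair(cs,[(200,160,350,380),(180,150,300,290)],"pics/g8.png",2.7)
E
```

```text
Torque-based Ft -0.06 Fr -0.11 | t 29.05 r 260.6 phi 135.3 rel 120.8 az-90 252.0 z 0.3197 Ft 0.11 Fr -0.31 Fz 0.57 T [-0.03 -0.01 -0.01] open 0.997 [0.3812 0.1804 0.3197]
```

View pics/g8.png

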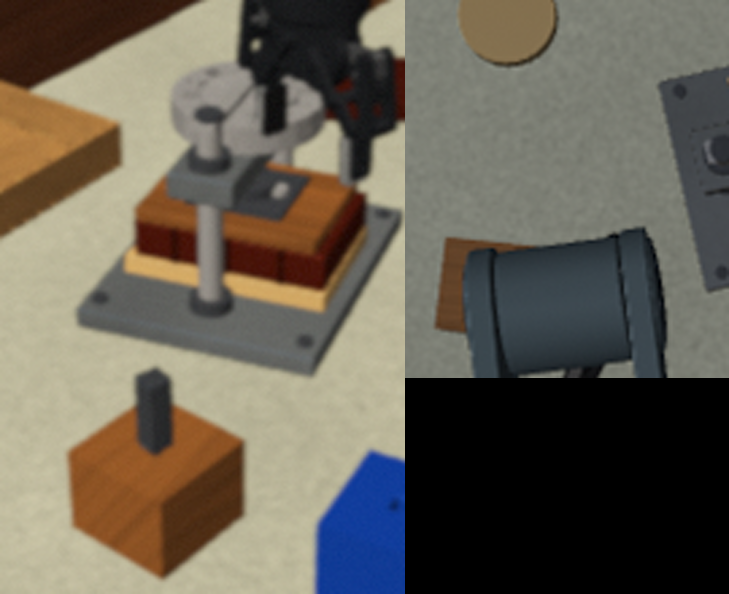

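Run:
```python
from bench import ctrl
from h import *
a=cv2.imread("pics/side0.png").astype(int);b=cv2.imread("pics/side8.png").astype(int)
for n,(l,t,r,d) in dict(bar=(246,294,268,330),stand=(223,310,294,376),jar=(128,314,164,372),tape=(134,282,185,315),weight=(382,239,407,266),pot=(388,209,422,237),blue=(316,329,380,398)).items(): print(n,abs(a-b)[t:d,l:r].mean().round(2))
print(ctrl.get_obs()["time_s"],ctrl.get_obs()["dq"].round(3)); print(ctrl.hand_in())
```

```text
bar 8.93
stand 7.73
jar 9.52
tape 9.62
weight 8.5
pot 15.44
blue 7.21
29.15 [ 0.007  0.011 -0.    -0.002  0.003 -0.004]
the job is handed in; nothing more can be done
None
```

I tightened the press with the bar in two strokes, from two different holes, and handed the job in at 29 s. The press grips the book and the bar is back in its stand.

- **Tightening:** friction held at about 3.0 to 3.6 N until the plate met the book, at about 3.45 rad of collar turn by my estimate. I stopped about 16° later. The last readings were about 7.1 N from the wrist torque and 6.9 N from the force sensor, inside the 6–8 N firm range. The torque figure uses a lever arm I fitted to the force readings.
- **In the holes:** both insertions and withdrawals were free of force. Near the end of the first stroke the bar pressed the hole's outer wall with about 4 N, and I moved it inward.
- **Bar back in its stand:** it seated with a brief 10.7 N downward push. The gripper stood at the same height as when it picked the bar up, and the bar's top was at the same pixel in the side view as at the start. The bar stands upright and flush.
- **Other things:** a before-and-after comparison of the side view showed only small, even differences for the stand, jar, tape, weight and blue block. The pot differed more (15, against 7–10 for the rest). I think that is the arm's changed position in the picture, because the arm only travelled above things on that side, but I did not check it separately. I left the journal out of that comparison.

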